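# Shut and pin the hinged ham mould

## Robot

A 6-joint arm with a two-finger parallel gripper is mounted at the origin on the work surface. World frame = base frame: x ahead of the robot, y to its left, z up, the work surface at z = 0. Lengths are in mm, angles in rad, forces in N, time in s.
With the tool pointing down it reaches from about 400 to 925 mm from the base axis. Payload 12.5 kg.
Tool frame: the origin (TCP) lies at the very end of the fingers, on their centre line; the grasp point (between the pads) lies 19 mm behind it; z points along the fingers, y is the direction in which the jaws open and shut (so a half turn about z gives the same grasp; the last joint's range is limited). The gripper opens to 95 mm and grips with 3 to 60 N. Pads are 20 mm wide; open, the fingers measure 119 mm over their backs; the gripper's body (75 mm by 180 mm) begins 59 mm behind the grasp point.
Start: joints at [1.199, 0.491, 1.559, -0, 1.092, -0.106], TCP at [164.158, 603.075, 214.661] pointing down, gripper open.
Joint ranges: [-3.1, 3.1], [-0.84, 2.19], [0.05, 2.79], [-1.13, 4.28], [0.06, 2.93], [-2.69, 2.69]. Speed limits (rad/s): [2.22, 2.22, 2.79, 3.14, 3.14, 3.14].

## Interface

Orientations are given as [roll, pitch, yaw] about the fixed x, y, z axes, in that order (R = Rz(yaw) Ry(pitch) Rx(roll)).
In Python, from cell import env, read_camera, get_calibration gives the robot as it stands.
- The arm moves only by the tool arm_command, never from a script. Its argument "targets" is a list of rows, each a list of 3 entries, a list of its own where there are three numbers: the turn, a rotation vector about the tool's x, y, z in rad, then the shift along the tool's x, y, z in m, then the closure in counts, from 0 (fully open) to 255 (shut). In form: [[[rx, ry, rz], [tx, ty, tz], fingers], ...]. A call has 1 to 8 rows; each row is the pose to reach, as a shift and turn from the pose commanded when the call began, along the tool's axes at that moment; what a row does not reach only later rows make up. A row lasts 1/10 s, in which the tool goes at most 50 mm and 8.59 degrees, less where a joint would pass 70% of its speed; a pose out of reach is approached as far as the arm can. A call with a gripper value outside its range is refused whole. The fingers move at their own pace and stop on an object; the grip force is fixed at half the most. Time passes only in rows, so rows that repeat a pose let the fingers close. It gives the time, the measured TCP pose, the force and the opening at its end, in the units of the state.
- env.state(): the state, without advancing time (a new reading comes with each control period).
- read_camera(name): name is "scene" or "top"; returns (picture, depth): 400x640x3 uint8, blue, green, red; 400x640 float32, mm along the optical axis (not along the pixel's ray), 0 where there is no reading.
- get_calibration(name): a dict with "vfov" (degrees; the focal length in pixels is half the picture's height over the tangent of half this angle, whatever the lens; pixels are square), "cx", "cy" (the principal point, pixels), "world_from_camera" (4x4, takes a point from camera to world coordinates). Camera axes: x right, y down, z forward; pixel columns grow to the right and rows downward; lengths in mm; the calibration is good to about 2 mm. A picture is of the moment at which its call begins. get_calibration takes no time and is no camera call.
- env.job_done(): hands the job in, once; it reports no verdict.
The state is a dict: "t": time; "joints": joint angles; "qvel": joint speeds; "tau": joint torques, N m; "eef_pos": TCP position; "tcp_rot": TCP orientation; "ft_force": force on the tool from outside, world axes, zero at the start; "moment": the same for the moment, N m; "opening": opening from 0.0 (shut) to 1.0 (fully open).
Only numpy, scipy, OpenCV 4.12 (cv2) and the standard library are available. Lean on these libraries where they do the work, as an engineer would, in place of code of your own. Each camera call takes 0.05 s, during which the arm holds its last target.

## Task

Swing the open half of the aluminium ham mould shut, then take the blue-headed pin from its wooden block and push it down through both aligned lug holes until its head is fully home. Then squeeze the orange and the black tab firmly together from both sides with the gripper and finish like that: keep holding the mould pressed shut and do not let go. Leave everything else on the counter where it stands.

Things in the scene. Friction and masses are not known exactly. Their poses are not given: they have to be found in the camera images.
- mould: ham mould: upright aluminium cylinder, 90 mm diameter, split into two half shells, on a fixed wooden board (x -105 to 145, y -85 to 85 mm, 18 mm thick). Origin on the cylinder's axis at the counter; cylinder z 18 to 113 mm. Fixed half on the -y side, moving half on +y when shut; vertical hinge at x = -52 mm; on the +x side two lugs (centre x = 70 mm, y = 0 when shut) and two squeeze tabs
- moving_half (a joint): angle of the moving half about the vertical hinge, rad: 0 = shut (hard stop), grows as it opens towards the mould's +y (anticlockwise from above), up to 1.6. Starts at 0.6 to 1.05. Light friction (about 1 N at the tab) keeps it where it is left; no spring, no latch
- hinge_axis (a point): point on the vertical hinge axis at the board's top (18 mm above the counter); axes as the mould's, it does not turn with the moving half
- moving_tab (a point): orange upright squeeze tab on the moving half, this point at its centre: 26 mm along its x (away from the hinge), 9 mm thick along y, 60 mm tall (43 to 103 mm above the counter). Centre 157 mm from the hinge axis; its +y face is the outer one, to push or squeeze on. 7 mm gap to the lug
- fixed_tab (a point): black upright squeeze tab of the fixed half, same size and height, this point at its centre; its -y face is the outer one. With the mould shut the tabs stand side by side 2 mm apart, together 20 mm thick along the mould's y, centred on y = 0
- lower_hole (a point): centre of the upper mouth (68 mm above the counter) of the vertical 13 mm through hole in the fixed half's lug, a steel block 30 x 30 x 20 mm thick; axes as the mould's, hole along z
- upper_hole (a point): centre of the upper mouth (90 mm above the counter) of the same hole, chamfered 2 mm, in the moving half's lug (30 x 30 x 20 mm), which swings in over the fixed lug; 122 mm from the hinge axis. Directly over lower_hole when shut
- pin_center (a point): locking pin, point half-way up its 83 mm length, z along it, head up. Steel shank 10 mm diameter, 55 mm long, tapered foot; round blue head 22 mm diameter, 28 mm tall, its underside 13.5 mm above this point; 60 g. Starts upright in the pin block, head resting on its top. Fully home, the head rests on the moving lug and this point is 8.5 mm above lower_hole
- pin_block: fixed light wood block 60 x 60 mm, 62 mm tall, with a vertical 13 mm hole in its middle that holds the pin; origin at the centre of its underside
- spice_tin: bystander, red plastic spice tin with twist cap, 60 mm diameter, 93 mm tall; origin at its underside
- soup_bowl: bystander, white ceramic soup bowl, 150 mm diameter, 65 mm tall; origin at its underside
- colander: bystander, green plastic colander, 224 mm diameter, 90 mm tall, two ears along its x to 133 mm from the centre; origin at its underside
- pot_lid: bystander, dented aluminium pot lid lying flat, 210 mm diameter, black knob up to 50 mm high; origin at its underside
- ladle: bystander, long steel ladle lying down; origin under its bowl (86 mm diameter, 34 mm tall), the handle runs along its +y to 335 mm and is 44 mm high at most; origin at its underside
- sauce_bottle: bystander, amber sauce bottle, 64 mm diameter, 190 mm tall; origin at its underside
- chopstick_cup: bystander, blue cup of chopsticks, 76 mm diameter, 173 mm tall with the chopsticks; origin at its underside

How it is judged:
By the outcome, as a careful person would: the job done as asked, in the order asked, and still so for the second after the job is handed in, while the arm keeps its last pose, push and grip.
It also fails if it takes over 64 s, if anything falls off the work surface, if the arm or the gripper's body presses on something with over 40 N, if the wrist force passes 120 N, or if a joint passes its speed limit or range.

## Working session

There is one attempt and no reset: what is moved stays moved. The work goes in short steps, Python scripts to look and compute and a tool call to move; the robot and the scene stay as the last step left them, time stands still between calls to the robot, and variables do not carry over. Pictures are saved under pics/ and viewed, and the job is handed in when it is done.

Besides the shell and the picture viewer there is one more tool, called after "Request:" in YAML: its name, and indented under it one key for each argument. arm_command: Moves the arm, as the interface text tells. Its arguments: {"type":"object","properties":{"targets":{"type":"array"}},"required":["targets"]}

```bash
ls; mkdir -p pics; python3 - <<'E'
from cell import env, read_camera, get_calibration
import cv2, numpy as np
for n in ("scene","top"):
    p,d=read_camera(n); cv2.imwrite(f"pics/{n}0.png",p); np.save(f"{n}0.npy",d); c=get_calibration(n); print(n,c)
print(env.state())
E
```

```text
pics
scene {'vfov': 55.88885690969582, 'cx': 331.1243616417908, 'cy': 197.1272795712438, 'world_from_camera': array([[ 6.93351204e-01,  5.63361850e-01, -4.49318967e-01,
         1.15269273e+03],
       [ 7.20446889e-01, -5.29098205e-01,  4.48342914e-01,
        -5.01009085e+02],
       [ 1.48454347e-02, -6.34569551e-01, -7.72723170e-01,
         1.00173415e+03],
       [ 0.00000000e+00,  0.00000000e+00,  0.00000000e+00,
         1.00000000e+00]])}
top {'vfov': 45.55726257620963, 'cx': 317.44758957197735, 'cy': 207.92641090033123, 'world_from_camera': array([[-1.04231317e-02, -9.83304703e-01,  1.81667885e-01,
         2.66222498e+02],
       [-9.99919897e-01,  1.15539940e-02,  5.16767079e-03,
         2.64431947e+01],
       [-7.18038463e-03, -1.81599469e-01, -9.83346366e-01,
         1.87445024e+03],
       [ 0.00000000e+00,  0.00000000e+00,  0.00000000e+00,
         1.00000000e+00]])}
{'t': 0.1, 'joints': array([ 1.19941864e+00,  4.91502671e-01,  1.55935793e+00, -1.33421258e-05,
        1.09171091e+00, -1.05597818e-01]), 'qvel': array([-0.00089671, -0.00306116, -0.00060395, -0.00131672,  0.00105826,
        0.00166767]), 'tau': array([ 2.34129715e-03, -6.13626695e+01, -2.58608401e+01,  6.93726470e-02,
        4.69639746e-02, -7.62128366e-05]), 'eef_pos': array([164.06951287, 602.87039543, 214.12861012]), 'tcp_rot': array([-3.14061800e+00, -9.14049096e-05,  2.87581890e+00]), 'ft_force': array([ 0.42351854, -0.19665172,  0.63071895]), 'moment': array([-0.00415962, -0.03404174, -0.0212282 ]), 'opening': 0.9995957926049108}
```

View pics/scene0.png

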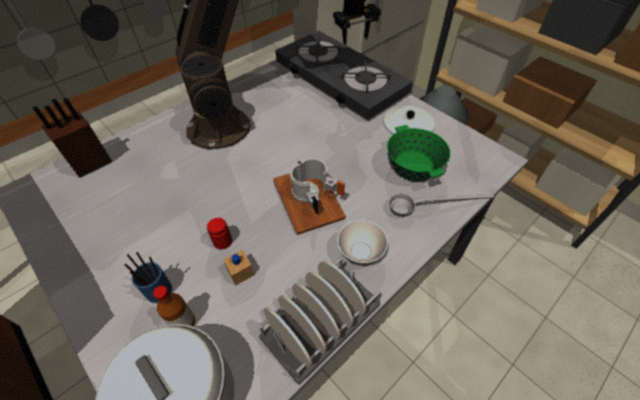

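View pics/top0.png

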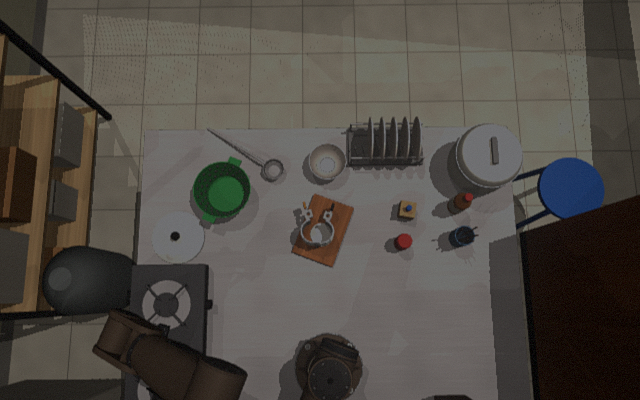

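```bash
cat > h.py <<'E'
from cell import env, read_camera, get_calibration
import cv2, numpy as np
def cal(n):
    c=get_calibration(n); f=200/np.tan(np.radians(c["vfov"]/2)); return f,c["cx"],c["cy"],np.array(c["world_from_camera"])
def ray(n,u,v):
    f,cx,cy,T=cal(n); d=T[:3,:3]@np.array([(u-cx)/f,(v-cy)/f,1.]); return T[:3,3],d
def plane(n,u,v,z):
    o,d=ray(n,u,v); return o+d*(z-o[2])/d[2]
def pts(n,d):
    f,cx,cy,T=cal(n); v,u=np.mgrid[:400,:640]; P=np.stack([(u-cx)/f*d,(v-cy)/f*d,d],-1); return P@T[:3,:3].T+T[:3,3]
def proj(n,p):
    f,cx,cy,T=cal(n); q=T[:3,:3].T@(np.asarray(p,float)-T[:3,3]); return np.array([cx+f*q[0]/q[2],cy+f*q[1]/q[2]])
E
python3 - <<'E'
from h import *
s=cv2.imread("pics/scene0.png"); t=cv2.imread("pics/top0.png")
def crop(im,x0,y0,x1,y1,k,n): cv2.imwrite(n,cv2.resize(np.clip(im[y0:y1,x0:x1].astype(float)*1.5,0,255).astype(np.uint8),None,fx=k,fy=k,interpolation=cv2.INTER_NEAREST))
crop(s,265,145,365,240,8,"pics/s_m.png"); crop(t,280,180,380,280,6,"pics/t_m.png")
for n in("scene","top"):
    d=np.load(n+"0.npy"); P=pts(n,d); 
    # table plane
    u,v=(260,180) if n=="scene" else (370,290)
    print(n,P[v-5:v+5,u-5:u+5].reshape(-1,3).mean(0),P[v-5:v+5,u-5:u+5,2].std())
E
```

```text
scene [344.81423887 -53.66707831   9.75805593] 99.72061221958589
top [ 288.6000804  -162.08383896    0.41763749] 4.807969380879962
```

View pics/s_m.png

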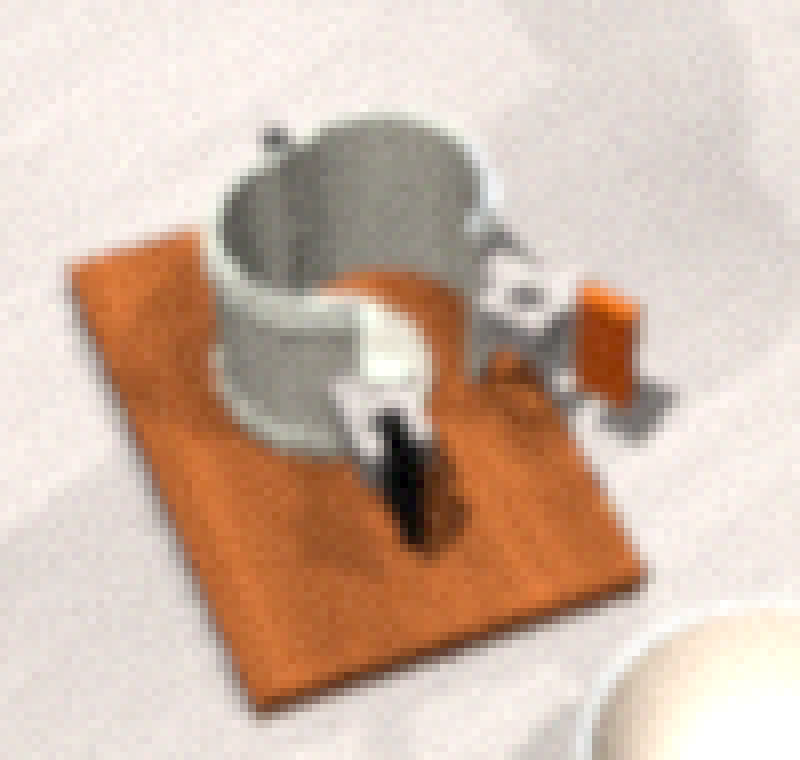

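View pics/t_m.png

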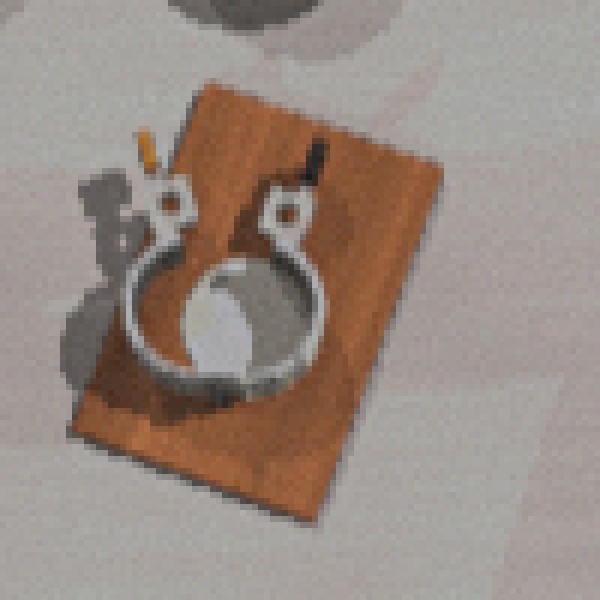

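```bash
cat > m.py <<'E'
from h import *
D=250
def board(n,img,box):
    hsv=cv2.cvtColor(img,cv2.COLOR_BGR2HSV); x0,y0,x1,y1=box
    m=((hsv[...,0]<14)&(hsv[...,1]>110)).astype(np.uint8)*255
    mm=np.zeros_like(m); mm[y0:y1,x0:x1]=m[y0:y1,x0:x1]
    k,l,st,_=cv2.connectedComponentsWithStats(mm); i=1+st[1:,4].argmax()
    c=max(cv2.findContours((l==i).astype(np.uint8),0,1)[0],key=cv2.contourArea)
    return c
for n,box in(("scene",(270,160,350,235)),("top",(285,190,360,275))):
    img=cv2.imread(f"pics/{n}0.png"); c=board(n,img,box)
    h=cv2.convexHull(c)
    W=np.array([plane(n,p[0][0],p[0][1],18)[:2] for p in h],np.float32)
    r=cv2.minAreaRect(W); print(n,r); print(cv2.boxPoints(r))
E
python3 m.py
python3 - <<'E'
from h import *
# manual corners/holes: from crops
S=lambda x,y:(265+x/8-.5,145+y/8-.5); T=lambda x,y:(280+x/6-.5,180+y/6-.5)
print("board S",[plane("scene",*S(*p),18)[:2].round(1) for p in((70,265),(262,705),(645,572),(640,578))])
print("board T",[plane("top",*T(*p),18)[:2].round(1) for p in((205,82),(442,163),(318,520),(70,432))])
print("upper hole",plane("scene",*S(527,294),90),plane("top",*T(170,206),90))
print("lower hole",plane("top",*T(287,214),68))
print("orange S top",plane("scene",*S(610,300),103),plane("top",*T(146,150),103))
print("black top",plane("scene",*S(390,415),103),plane("top",*T(317,160),103))
E
```

```text
scene ((526.0467529296875, 12.586204528808594), (168.53817749023438, 252.89736938476562), 68.85538482666016)
[[ 377.71368   -20.396324]
 [ 613.58417  -111.62226 ]
 [ 674.3798     45.568733]
 [ 438.50934   136.79468 ]]
top ((522.6492309570312, 16.522811889648438), (167.97669982910156, 247.5649871826172), 68.84993743896484)
[[ 376.9009    -17.145775]
 [ 607.78955  -106.47016 ]
 [ 668.3976     50.1914  ]
 [ 437.5089    139.51578 ]]
board S [array([377.4, -17.1]), array([ 611.7, -107.2]), array([668.9,  47.9]), array([669.6,  44.3])]
board T [array([669.2,  50.6]), array([ 612.6, -105.4]), array([379. , -19.7]), array([437.6, 140.5])]
upper hole [572.89551009  72.39775516  90.        ] [573.48306121  72.61031922  90.        ]
lower hole [571.19450265  -1.78443447  68.        ]
orange S top [606.12312512  86.1650765  103.        ] [607.29284908  87.18588478 103.        ]
black top [590.15354104 -17.69886366 103.        ] [599.59766077 -20.64435362 103.        ]
```

```bash
cat > pin.py <<'E'
from h import *
s=cv2.imread("pics/scene0.png"); t=cv2.imread("pics/top0.png")
for n,im,b in(("scene",s,(222,245,255,285)),("top",t,(393,195,422,226))):
    x0,y0,x1,y1=b; hsv=cv2.cvtColor(im,cv2.COLOR_BGR2HSV)
    m=((hsv[...,0]>95)&(hsv[...,0]<130)&(hsv[...,1]>90))
    z=np.zeros_like(m); z[y0:y1,x0:x1]=m[y0:y1,x0:x1]; v,u=np.nonzero(z)
    print(n,len(u),u.mean(),v.mean(),u.min(),u.max(),v.min(),v.max(), plane(n,u.mean(),v.mean(),78))
    cv2.imwrite(f"pics/pin_{n}.png",cv2.resize(np.clip(im[y0:y1,x0:x1].astype(float)*1.5,0,255).astype(np.uint8),None,fx=14,fy=14,interpolation=0))
E
python3 pin.py
```

```text
scene 56 235.46428571428572 258.73214285714283 232 239 255 263 [ 593.12036462 -313.04908594   78.        ]
top 24 408.5416666666667 207.625 406 411 205 210 [ 595.18077876 -313.07911847   78.        ]
```

View pics/pin_scene.png

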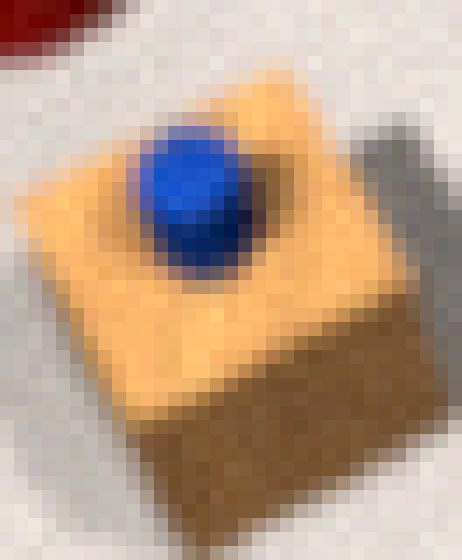

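View pics/pin_top.png

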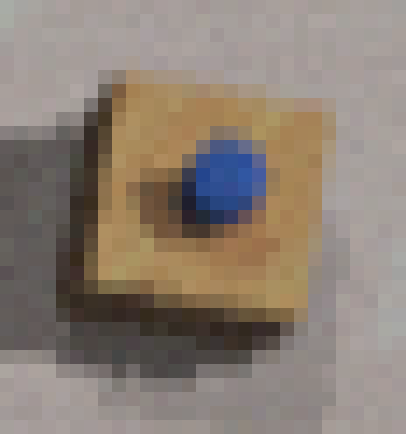

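```bash
cat > go.py <<'E'
import sys; from h import *
from scipy.spatial.transform import Rotation as R
s=env.state(); x,y,z,yaw=map(float,sys.argv[1:5])
A=R.from_euler("xyz",s["tcp_rot"]); B=R.from_euler("xyz",[np.pi,0,yaw])
print("tcp",s["eef_pos"].round(1),s["tcp_rot"].round(3),"t",round(s["t"],2),"F",s["ft_force"].round(1),"op",round(s["opening"],3),"j",s["joints"].round(2))
print("turn",(A.inv()*B).as_rotvec().round(4),"shift m",(A.inv().apply(np.array([x,y,z])-s["eef_pos"])/1000).round(4))
E
python3 go.py 599 122 180 2.7766
python3 - <<'E'
from h import *
for k,u,v,z in(("bowl",327,162,65),("lid",176,237,0),("coland",222,192,80),("ladle",272,170,30),("tin",403,241,93),("bottle",461,203,150),("cup",461,237,80)): print(k,plane("top",u,v,z).round())
E
```

```text
tcp [164.1 602.9 214.1] [-3.141 -0.     2.876] t 0.1 F [ 0.4 -0.2  0.6] op 1.0 j [ 1.2   0.49  1.56 -0.    1.09 -0.11]
turn [-0.001  -0.      0.0992] shift m [-0.546  -0.3497  0.0344]
bowl [784.  -4.  65.]
lid [502. 598.   0.]
coland [665. 404.  80.]
ladle [763. 216.  30.]
tin [ 465. -284.   93.]
bottle [ 597. -493.  150.]
cup [ 480. -506.   80.]
```

Request:
arm_command:
  targets:
    - [[0, 0, 0.05], [-0.042, -0.027, 0], 255]
    - [[0, 0, 0.099], [-0.084, -0.054, 0], 255]
    - [[0, 0, 0.099], [-0.126, -0.081, 0], 255]
    - [[0, 0, 0.099], [-0.168, -0.108, 0], 255]
    - [[0, 0, 0.099], [-0.21, -0.135, 0], 255]
    - [[0, 0, 0.099], [-0.252, -0.161, 0], 255]
    - [[0, 0, 0.099], [-0.294, -0.188, 0], 255]
    - [[0, 0, 0.099], [-0.336, -0.215, 0], 255]

```text
t: 0.9
eef_pos: [432.9, 305.6, 214.6]
tcp_rot: [-3.142, -0.0, 2.777]
ft_force: [0.7, 0.1, 0.4]
opening: 0.385
```

```bash
python3 go.py 599 122 180 2.7766
```

```text
tcp [432.9 305.6 214.6] [-3.142 -0.     2.777] t 0.9 F [0.7 0.1 0.4] op 0.385 j [ 0.49  0.36  1.79  0.    0.99 -0.72]
turn [-0.     -0.0002  0.0002] shift m [-0.2207 -0.1123  0.0345]
```

Request:
arm_command:
  targets:
    - [[0, 0, 0], [-0.044, -0.022, 0], 255]
    - [[0, 0, 0], [-0.088, -0.045, 0], 255]
    - [[0, 0, 0], [-0.132, -0.067, 0.01], 255]
    - [[0, 0, 0], [-0.176, -0.09, 0.034], 255]
    - [[0, 0, 0], [-0.221, -0.112, 0.034], 255]
    - [[0, 0, 0], [-0.221, -0.112, 0.07], 255]
    - [[0, 0, 0], [-0.221, -0.112, 0.07], 255]

```text
t: 1.6
eef_pos: [597.1, 122.3, 140.6]
tcp_rot: [-3.139, -0.006, 2.774]
ft_force: [-0.2, 0.0, 0.1]
opening: 0.002
```

```bash
python3 go.py 599 122 65 2.7766; python3 - <<'E'
from h import *
for n,b in(("scene",(265,145,365,240)),("top",(280,180,380,280))):
    p,_=read_camera(n); x0,y0,x1,y1=b
    cv2.imwrite(f"pics/{n}1.png",cv2.resize(np.clip(p[y0:y1,x0:x1]*1.5,0,255).astype(np.uint8),None,fx=6,fy=6,interpolation=0))
E
```

```text
tcp [597.1 122.3 140.6] [-3.139 -0.006  2.774] t 1.6 F [-0.2  0.   0.1] op 0.002 j [ 0.09  0.55  1.67  0.    0.92 -1.11]
turn [-0.003  -0.0063 -0.0023] shift m [-0.0024  0.0007  0.0756]
```

View pics/scene1.png

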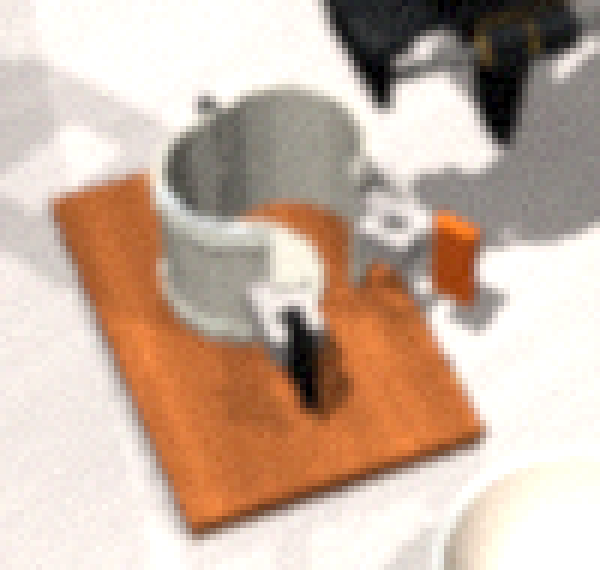

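```bash
python3 - <<'E'
from h import *
print(proj("scene",[597,122,140]),proj("top",[597,122,140]), env.state()["opening"],env.state()["eef_pos"])
p,_=read_camera("scene"); cv2.imwrite("pics/scene2.png",np.clip(cv2.resize(p[60:260,240:440],None,fx=3,fy=3)*1.4,0,255).astype(np.uint8))
E
```

```text
[347.14145238 166.88059706] [294.10955117 205.45197936] 0.003918908302404597 [597.73640063 124.16284701 144.50759627]
```

View pics/scene2.png

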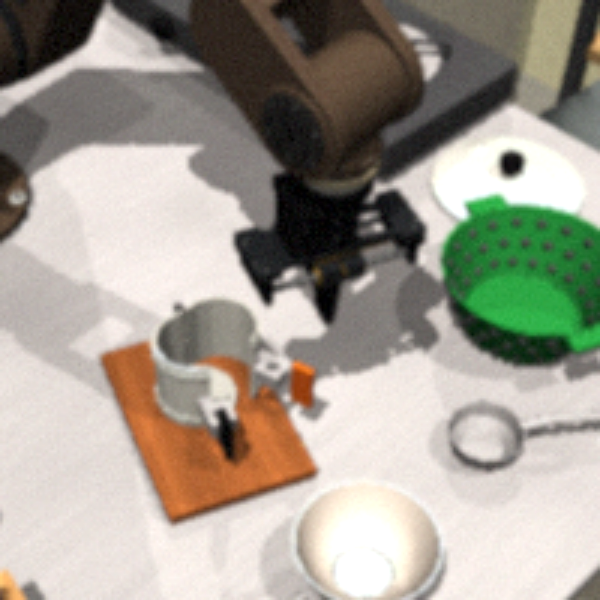

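Request:
arm_command:
  targets:
    - [[0, 0, 0], [0, 0, 0.04], 255]
    - [[0, 0, 0], [0, 0, 0.079], 255]
    - [[0, 0, 0], [0, 0, 0.079], 255]
    - [[0, 0, 0], [-0.006, -0.008, 0.079], 255]
    - [[0, 0, 0], [-0.013, -0.017, 0.079], 255]
    - [[0, 0, 0], [-0.021, -0.028, 0.079], 255]
    - [[0, 0, 0], [-0.03, -0.04, 0.079], 255]
    - [[0, 0, 0], [-0.037, -0.05, 0.079], 255]

```text
t: 2.55
eef_pos: [615.7, 62.3, 66.5]
tcp_rot: [3.141, 0.001, 2.776]
ft_force: [-0.7, 1.6, -0.2]
opening: 0.005
```

Request:
arm_command:
  targets:
    - [[0, 0, 0], [-0.004, -0.008, 0], 255]
    - [[0, 0, 0], [-0.008, -0.016, 0], 255]
    - [[0, 0, 0], [-0.011, -0.025, 0], 255]
    - [[0, 0, 0], [-0.015, -0.034, 0], 255]
    - [[0, 0, 0], [-0.015, -0.038, 0], 255]
    - [[0, 0, 0], [-0.015, -0.038, 0], 255]

```text
t: 3.15
eef_pos: [615.5, 22.5, 65.6]
tcp_rot: [-3.142, 0.0, 2.776]
ft_force: [-0.0, 0.4, 0.5]
opening: 0.006
```

```bash
python3 go.py 604 -14 60 2.7766; python3 - <<'E'
from h import *
for n,b in(("scene",(265,145,365,240)),("top",(280,180,380,280))):
    p,_=read_camera(n); x0,y0,x1,y1=b
    cv2.imwrite(f"pics/{n}3.png",cv2.resize(np.clip(p[y0:y1,x0:x1]*1.5,0,255).astype(np.uint8),None,fx=6,fy=6,interpolation=0))
E
```

```text
tcp [615.5  22.5  65.6] [-3.142  0.     2.776] t 3.15 F [-0.   0.4  0.5] op 0.006 j [-0.07  0.65  1.72 -0.    0.77 -1.28]
turn [-0.      0.0001 -0.0004] shift m [-0.0023 -0.0382  0.0056]
```

View pics/scene3.png

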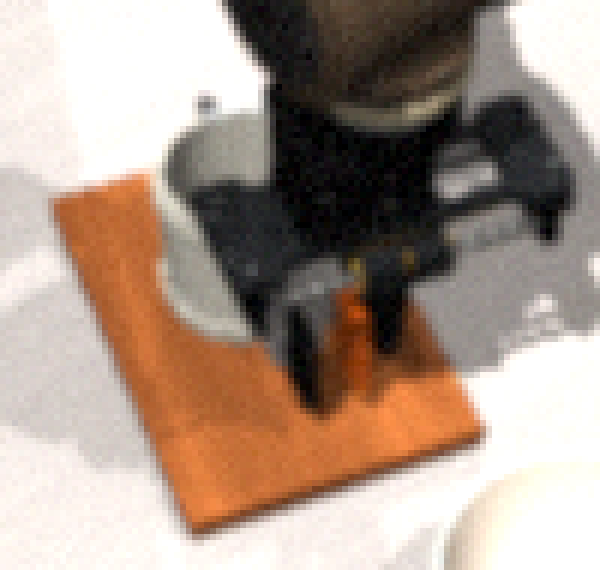

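Request:
arm_command:
  targets:
    - [[0, 0, 0], [0, 0.004, 0], 255]
    - [[0, 0, 0], [0, 0.004, -0.04], 255]
    - [[0, 0, 0], [0, 0.004, -0.075], 0]
    - [[0, 0, 0], [-0.002, -0.02, -0.075], 0]
    - [[0, 0, 0], [-0.002, -0.038, -0.075], 0]
    - [[0, 0, 0], [-0.002, -0.038, -0.075], 0]
    - [[0, 0, 0], [-0.002, -0.038, -0.075], 0]
    - [[0, 0, 0], [-0.002, -0.038, -0.075], 0]

```text
t: 4.05
eef_pos: [603.8, -12.7, 140.0]
tcp_rot: [-3.142, -0.001, 2.777]
ft_force: [0.2, 0.1, -0.4]
opening: 0.45
```

Request:
arm_command:
  targets:
    - [[0, 0, 0], [0, 0, 0], 0]
    - [[0, 0, 0], [0, 0, 0], 0]
    - [[0, 0, 0], [0, 0, 0], 0]
    - [[0, 0, 0], [0, 0, 0], 0]

```text
t: 4.45
eef_pos: [603.9, -12.9, 140.6]
tcp_rot: [3.142, -0.0, 2.777]
ft_force: [-0.8, 0.6, 0.0]
opening: 0.786
```

```bash
python3 go.py 604 -14 60 2.7766; python3 - <<'E'
from h import *
for n,b in(("scene",(265,145,365,240)),("top",(280,180,380,280))):
    p,_=read_camera(n); x0,y0,x1,y1=b
    cv2.imwrite(f"pics/{n}4.png",cv2.resize(np.clip(p[y0:y1,x0:x1]*1.5,0,255).astype(np.uint8),None,fx=6,fy=6,interpolation=0))
E
```

```text
tcp [603.9 -12.9 140.6] [ 3.142 -0.     2.777] t 4.45 F [-0.8  0.6  0. ] op 0.786 j [-0.13  0.54  1.69  0.    0.91 -1.34]
turn [ 0.0001 -0.0001  0.0005] shift m [-0.0005 -0.001   0.0806]
```

View pics/scene4.png

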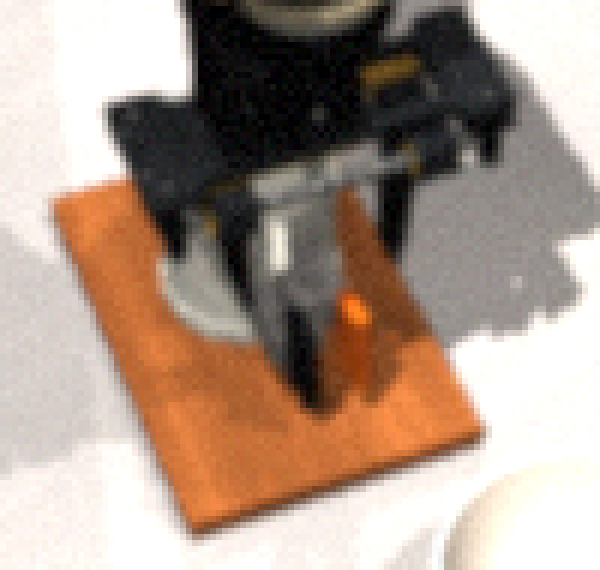

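Tabs stand apart by a few mm with the fingers outside both. Descend straddling and squeeze.

Request:
arm_command:
  targets:
    - [[0, 0, 0], [0, -0.001, 0], 0]
    - [[0, 0, 0], [0, -0.001, 0.03], 0]
    - [[0, 0, 0], [0, -0.001, 0.06], 0]
    - [[0, 0, 0], [0, -0.001, 0.08], 120]
    - [[0, 0, 0], [0, -0.001, 0.08], 180]
    - [[0, 0, 0], [0, -0.001, 0.08], 230]
    - [[0, 0, 0], [0, -0.001, 0.08], 255]
    - [[0, 0, 0], [0, -0.001, 0.08], 255]

```text
t: 5.35
eef_pos: [604.1, -14.1, 61.9]
tcp_rot: [3.141, 0.002, 2.777]
ft_force: [0.4, 0.1, 0.3]
opening: 0.634
```

Request:
arm_command:
  targets:
    - [[0, 0, 0], [0, 0, 0], 255]
    - [[0, 0, 0], [0, 0, 0], 255]
    - [[0, 0, 0], [0, 0, 0], 255]
    - [[0, 0, 0], [0, 0, 0], 255]
    - [[0, 0, 0], [0, 0, 0], 255]

```text
t: 5.85
eef_pos: [603.1, -15.1, 60.7]
tcp_rot: [-3.14, -0.0, 2.778]
ft_force: [-9.1, -35.4, 6.6]
opening: 0.219
```

```bash
python3 go.py 604 -14 60 2.7766
```

```text
tcp [603.1 -15.1  60.7] [-3.14  -0.     2.778] t 5.85 F [ -9.1 -35.4   6.6] op 0.219 j [-0.13  0.65  1.75 -0.    0.74 -1.34]
turn [-0.0019 -0.0003  0.0011] shift m [-0.0004  0.0013  0.0007]
```

Request:
arm_command:
  targets:
    - [[0, 0, 0], [0, -0.001, 0], 255]
    - [[0, 0, 0], [0, -0.0015, 0], 255]
    - [[0, 0, 0], [0, -0.0015, 0], 255]
    - [[0, 0, 0], [0, -0.0015, 0], 255]
    - [[0, 0, 0], [0, -0.0015, 0], 255]

```text
t: 6.35
eef_pos: [603.0, -15.6, 60.7]
tcp_rot: [-3.141, 0.0, 2.777]
ft_force: [-0.1, -3.8, 2.5]
opening: 0.209
```

```bash
python3 go.py 604 -14 60 2.7766
```

```text
tcp [603.  -15.6  60.7] [-3.141  0.     2.777] t 6.35 F [-0.1 -3.8  2.5] op 0.209 j [-0.14  0.65  1.75 -0.    0.74 -1.34]
turn [-0.0001  0.0001  0.0002] shift m [-0.0004  0.0018  0.0007]
```

Request:
arm_command:
  targets:
    - [[0, 0, 0], [0, 0, 0], 100]
    - [[0, 0, 0], [0, 0, 0], 100]
    - [[0, 0, 0], [0, 0, 0], 100]
    - [[0, 0, 0], [0, 0, 0], 100]
    - [[0, 0, 0], [0, 0, -0.04], 50]
    - [[0, 0, 0], [0, 0, -0.09], 50]
    - [[0, 0, 0], [0, -0.03, -0.09], 80]
    - [[0, 0, 0], [0, -0.08, -0.09], 80]

```text
t: 7.15
eef_pos: [575.2, -89.3, 152.1]
tcp_rot: [3.141, 0.003, 2.78]
ft_force: [0.6, -1.1, -1.3]
opening: 0.687
```

```bash
python3 go.py 594 -313 150 2.7766
```

```text
tcp [575.2 -89.3 152.1] [3.141e+00 3.000e-03 2.780e+00] t 7.15 F [ 0.6 -1.1 -1.3] op 0.687 j [-0.27  0.5   1.74  0.    0.9  -1.48]
turn [0.0007 0.0033 0.0038] shift m [-0.0966 -0.2026  0.0023]
```

Request:
arm_command:
  targets:
    - [[0, 0, 0.0], [-0.02, -0.04, 0], 80]
    - [[0, 0, 0], [-0.04, -0.08, 0], 80]
    - [[0, 0, 0], [-0.06, -0.12, 0], 80]
    - [[0, 0, 0], [-0.08, -0.16, 0], 80]
    - [[0, 0, 0], [-0.095, -0.2, 0], 80]
    - [[0, 0, 0], [-0.095, -0.2, 0], 80]
    - [[0, 0, 0], [-0.095, -0.2, 0], 80]

```text
t: 7.85
eef_pos: [591.4, -311.4, 150.1]
tcp_rot: [3.141, -0.001, 2.775]
ft_force: [0.0, 0.4, 0.1]
opening: 0.685
```

```bash
python3 go.py 594 -313 67 2.7766; python3 - <<'E'
from h import *
for n,b in(("scene",(265,145,365,240)),("top",(280,180,380,280))):
    p,_=read_camera(n); cv2.imwrite(f"pics/{n}5.png",p); x0,y0,x1,y1=b
    cv2.imwrite(f"pics/{n}5c.png",cv2.resize(np.clip(p[y0:y1,x0:x1]*1.5,0,255).astype(np.uint8),None,fx=6,fy=6,interpolation=0))
p=cv2.imread("pics/scene5.png"); cv2.imwrite("pics/s5p.png",cv2.resize(np.clip(p[200:300,190:290]*1.5,0,255).astype(np.uint8),None,fx=6,fy=6,interpolation=0))
E
```

```text
tcp [ 591.4 -311.4  150.1] [ 3.141e+00 -1.000e-03  2.775e+00] t 7.85 F [0.  0.4 0.1] op 0.685 j [-0.58  0.62  1.51  0.    1.02 -1.79]
turn [ 0.0005 -0.0008 -0.0014] shift m [-0.0031 -0.0006  0.0831]
```

View pics/scene5c.png

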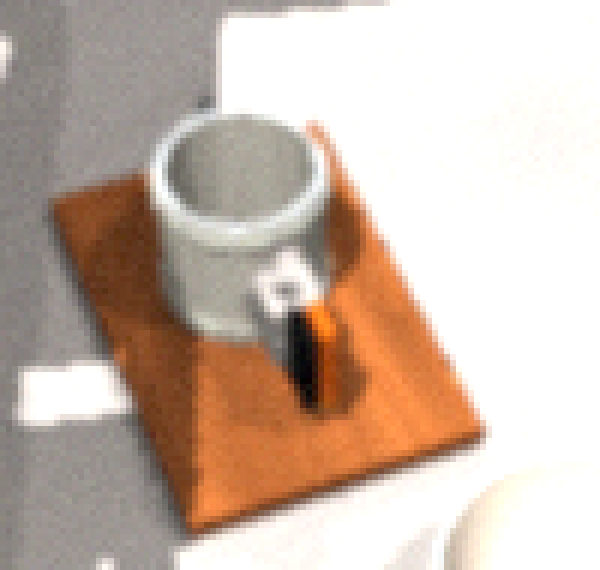

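View pics/top5c.png

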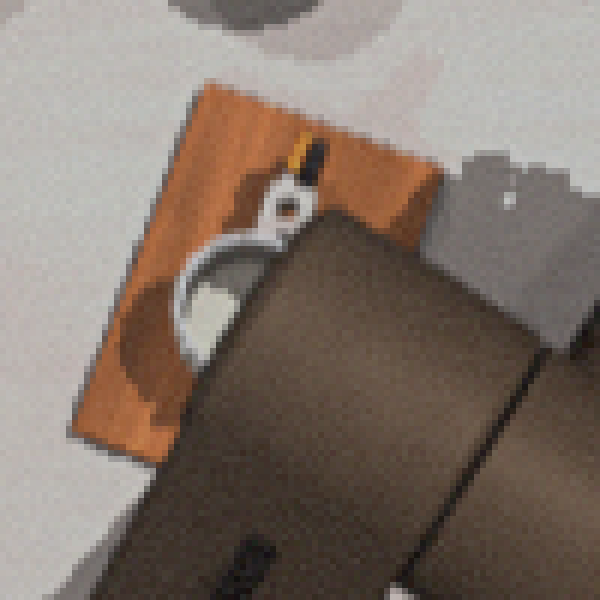

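View pics/s5p.png

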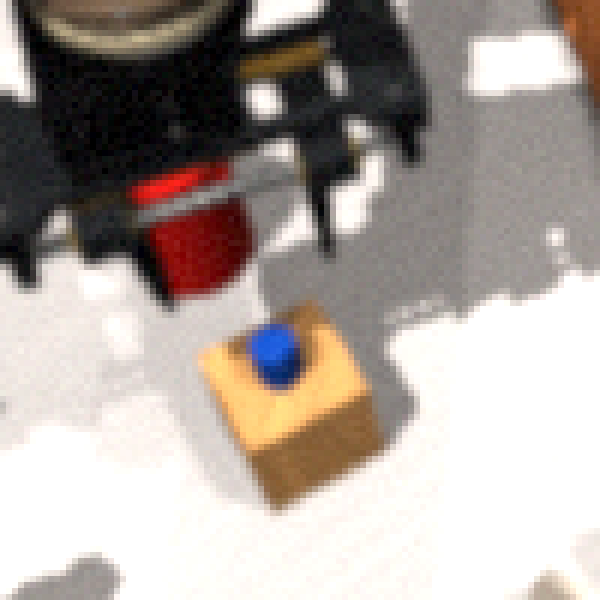

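```bash
python3 - <<'E'
from h import *
S=lambda x,y:(265+x/6-.5,145+y/6-.5); T=lambda x,y:(280+x/6-.5,180+y/6-.5)
print("uh",plane("scene",*S(289,289),90),plane("top",*T(287,208),90))
# refine dark centroid
for n,(x,y),z in(("scene",S(289,289),90),("top",T(287,208),90)):
    g=cv2.cvtColor(cv2.imread(f"pics/{n}5.png"),cv2.COLOR_BGR2GRAY).astype(float); xi,yi=int(round(x)),int(round(y)); w=g[yi-3:yi+4,xi-3:xi+4]; print(w.astype(int))
    W=np.clip(np.percentile(w[1:-1,1:-1],75)-w[1:-1,1:-1],0,None); v,u=np.mgrid[-2:3,-2:3]; print(plane(n,xi+(W*u).sum()/W.sum(),yi+(W*v).sum()/W.sum(),z))
im=cv2.imread("pics/scene5.png");hsv=cv2.cvtColor(im,cv2.COLOR_BGR2HSV)
m=((hsv[...,0]>95)&(hsv[...,0]<130)&(hsv[...,1]>90)); m[:250]=0;m[270:]=0;m[:,:228]=0;m[:,245:]=0
v,u=np.nonzero(m);print(u.min(),u.max(),v.min(),v.max(),"head mid",plane("scene",(u.min()+u.max())/2,(v.min()+v.max())/2,76),plane("scene",u.mean(),v.mean(),76))
E
```

```text
uh [569.51064896  -1.8594774   90.        ] [571.33377549  -1.49535518  90.        ]
[[149 161 167 171 171 176 151]
 [161 156 152 154 161 173 165]
 [144 127 116 120 138 160 174]
 [140 111  90 102 125 154 173]
 [159 136 118 115 133 158 172]
 [172 163 146 122 137 146 151]
 [162 167 131  92  90  95 113]]
[571.03501211  -3.79665158  90.        ]
[[ 70 116 128 127 127 111  99]
 [ 98 129 121 113 105 120 129]
 [122 123  89  74  64  91 130]
 [129 120  61  35  36  68 122]
 [130 116  66  48  60  85 124]
 [125 120  98  91  95 112 112]
 [120 122 118 119 117 106  68]]
[571.04923137  -1.78391302  90.        ]
232 239 254 263 head mid [ 591.36299609 -312.14357276   76.        ] [ 591.14472682 -311.7760604    76.        ]
```

```bash
python3 - <<'E'
from h import *
print(plane("scene",222+213/14-.5,245+239/14-.5,62))
# top crop corners 14x, origin 393,195
c=np.mean([(122,70),(336,105),(308,318),(90,290)],0); print(plane("top",393+c[0]/14-.5,195+c[1]/14-.5,62))
print(plane("top",408.5,207.6,88))
E
python3 go.py 592.5 -312.8 67 2.7766
```

```text
[ 593.41711659 -312.51021464   62.        ]
[ 594.77832799 -313.03454859   62.        ]
[ 593.44830025 -311.03502261   88.        ]
tcp [ 591.8 -309.9  150.5] [ 3.141e+00 -1.000e-03  2.777e+00] t 7.95 F [ 0.1 -0.3 -0.8] op 0.683 j [-0.58  0.62  1.51  0.    1.02 -1.79]
turn [ 0.0004 -0.0006  0.0008] shift m [-0.0018 -0.0025  0.0835]
```

Request:
arm_command:
  targets:
    - [[0, 0, 0], [-0.002, -0.002, 0.02], 80]
    - [[0, 0, 0], [-0.002, -0.002, 0.05], 80]
    - [[0, 0, 0], [-0.002, -0.002, 0.075], 80]
    - [[0, 0, 0], [-0.002, -0.002, 0.083], 80]
    - [[0, 0, 0], [-0.002, -0.002, 0.083], 140]
    - [[0, 0, 0], [-0.002, -0.002, 0.083], 180]
    - [[0, 0, 0], [-0.002, -0.002, 0.083], 255]
    - [[0, 0, 0], [-0.002, -0.002, 0.083], 255]

```text
t: 8.75
eef_pos: [593.4, -313.6, 68.8]
tcp_rot: [-3.141, 0.002, 2.777]
ft_force: [0.2, -0.1, -1.2]
opening: 0.406
```

Request:
arm_command:
  targets:
    - [[0, 0, 0], [0, 0, 0], 255]
    - [[0, 0, 0], [0, 0, 0], 255]
    - [[0, 0, 0], [0, 0, 0], 255]
    - [[0, 0, 0], [0, 0, 0], 255]

```text
t: 9.15
eef_pos: [593.1, -313.5, 68.0]
tcp_rot: [3.142, 0.0, 2.777]
ft_force: [-0.4, 0.3, 4.1]
opening: 0.223
```

```bash
python3 go.py 593.3 -312.8 200 2.7766
```

```text
tcp [ 593.1 -313.5   68. ] [3.142 0.    2.777] t 9.15 F [-0.4  0.3  4.1] op 0.223 j [-0.58  0.71  1.57  0.    0.86 -1.79]
turn [0.0001 0.0004 0.0001] shift m [ 0.      0.0008 -0.132 ]
```

Request:
arm_command:
  targets:
    - [[0, 0, 0], [0, 0, -0.01], 255]
    - [[0, 0, 0], [0, 0, -0.03], 255]
    - [[0, 0, 0], [0, 0, -0.05], 255]
    - [[0, 0, 0], [0, 0, -0.07], 255]
    - [[0, 0, 0], [0, 0, -0.095], 255]
    - [[0, 0, 0], [0, 0, -0.12], 255]
    - [[0, 0, 0], [0, 0, -0.132], 255]
    - [[0, 0, 0], [0, 0, -0.132], 255]

```text
t: 9.95
eef_pos: [593.4, -313.7, 201.3]
tcp_rot: [-3.141, 0.003, 2.777]
ft_force: [0.1, -0.3, -0.7]
opening: 0.224
```

```bash
python3 go.py 570.7 -2.8 200 2.7766; python3 - <<'E'
from h import *
p,_=read_camera("scene"); q=env.state()["eef_pos"]; print(proj("scene",q)); cv2.imwrite("pics/scene6.png",p)
cv2.imwrite("pics/s6p.png",cv2.resize(np.clip(p[180:280,190:290]*1.5,0,255).astype(np.uint8),None,fx=6,fy=6,interpolation=0))
E
```

```text
tcp [ 593.4 -313.7  201.3] [-3.141e+00  3.000e-03  2.777e+00] t 9.95 F [ 0.1 -0.3 -0.7] op 0.224 j [-0.58  0.57  1.45  0.    1.12 -1.79]
turn [-0.0006  0.0028  0.0002] shift m [0.1321 0.2824 0.0008]
[226.59055313 234.35284895]
```

View pics/s6p.png

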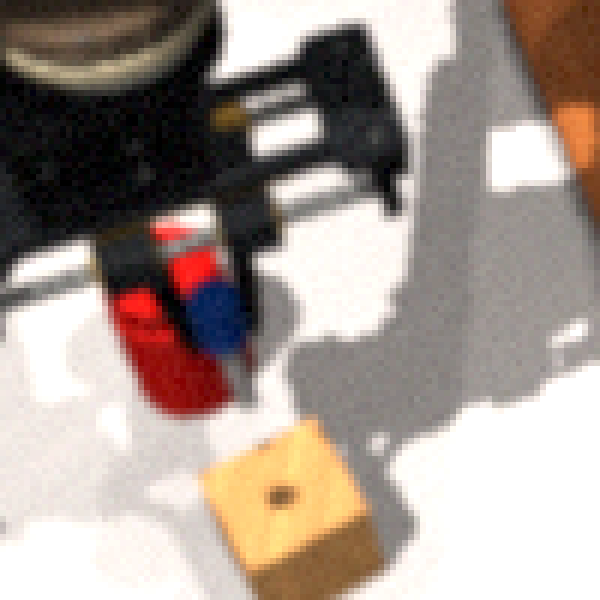

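```bash
python3 - <<'E'
from h import *
print("block hole",plane("scene",190+281/6-.5,180+496/6-.5,62))
im=cv2.imread("pics/scene6.png");hsv=cv2.cvtColor(im,cv2.COLOR_BGR2HSV)
m=((hsv[...,0]>100)&(hsv[...,0]<130)&(hsv[...,1]>110)&(hsv[...,2]>45)); m[:220]=0;m[245:]=0;m[:,:215]=0;m[:,235:]=0
v,u=np.nonzero(m);print(u.min(),u.max(),v.min(),v.max(),plane("scene",(u.min()+u.max())/2,(v.min()+v.max())/2,209),plane("scene",u.mean(),v.mean(),209))
# shank tip
print("foot",plane("scene",190+244/6-.5,180+400/6-.5,140))
for z in(195,209,223,140): print(z,(proj("scene",[593.4,-313.7,z])-[190,180]+.5)*6)
E
```

```text
block hole [ 594.25935633 -314.38479366   62.        ]
221 229 227 238 [ 591.9780928  -315.33162711  209.        ] [ 592.97581776 -314.76280221  209.        ]
foot [ 589.35554307 -313.85899518  140.        ]
195 [224.85676183 336.40119976]
209 [218.22067488 317.83070586]
223 [211.43135834 298.8314127 ]
140 [249.5387002  405.47138965]
```

Request:
arm_command:
  targets:
    - [[0, 0, 0], [0.02, 0.042, 0], 255]
    - [[0, 0, 0], [0.04, 0.085, 0], 255]
    - [[0, 0, 0], [0.06, 0.128, 0], 255]
    - [[0, 0, 0], [0.08, 0.171, 0], 255]
    - [[0, 0, 0], [0.1, 0.214, 0], 255]
    - [[0, 0, 0], [0.12, 0.256, 0], 255]
    - [[0, 0, 0], [0.132, 0.282, 0], 255]
    - [[0, 0, 0], [0.132, 0.282, 0], 255]

```text
t: 10.8
eef_pos: [569.3, 0.3, 198.3]
tcp_rot: [-3.141, -0.003, 2.78]
ft_force: [0.4, -0.1, 0.0]
opening: 0.225
```

Request:
arm_command:
  targets:
    - [[0, 0, 0], [0, 0, 0.02], 255]
    - [[0, 0, 0], [0, 0, 0.035], 255]
    - [[0, 0, 0], [0, 0, 0.035], 255]
    - [[0, 0, 0], [0, 0, 0.035], 255]

```text
t: 11.2
eef_pos: [570.2, -3.6, 164.1]
tcp_rot: [-3.141, -0.001, 2.776]
ft_force: [0.6, -0.2, -0.0]
opening: 0.224
```

```bash
python3 go.py 570.7 -2.8 155 2.7766; python3 - <<'E'
from h import *
p,_=read_camera("scene"); cv2.imwrite("pics/scene7.png",p)
cv2.imwrite("pics/s7p.png",cv2.resize(np.clip(p[140:240,260:360]*1.5,0,255).astype(np.uint8),None,fx=6,fy=6,interpolation=0))
E
python3 go.py 570.7 -2.8 155 2.7766
```

```text
tcp [570.2  -3.6 164.1] [-3.141e+00 -1.000e-03  2.776e+00] t 11.2 F [ 0.6 -0.2 -0. ] op 0.224 j [-0.12  0.47  1.75  0.    0.92 -1.33]
turn [-0.0003 -0.0013 -0.0004] shift m [-0.0002  0.0009  0.0091]
tcp [570.5  -3.5 164.7] [-3.142 -0.     2.776] t 11.25 F [-0.   0.1  0.2] op 0.225 j [-0.12  0.47  1.75  0.    0.92 -1.33]
turn [-0.0001 -0.0002 -0.0004] shift m [0.     0.0007 0.0097]
```

View pics/s7p.png

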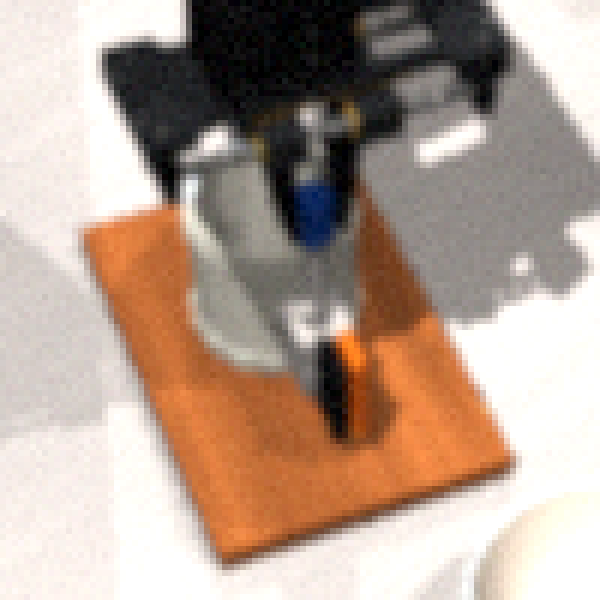

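Request:
arm_command:
  targets:
    - [[0, 0, 0], [0, 0.0005, 0.005], 255]
    - [[0, 0, 0], [0, 0.0005, 0.01], 255]
    - [[0, 0, 0], [0, 0.0005, 0.014], 255]
    - [[0, 0, 0], [0, 0.0005, 0.017], 255]
    - [[0, 0, 0], [0, 0.0005, 0.02], 255]
    - [[0, 0, 0], [0, 0.0005, 0.02], 255]

```text
t: 11.85
eef_pos: [570.3, -2.4, 144.2]
tcp_rot: [-3.142, -0.001, 2.777]
ft_force: [-0.9, -0.5, -0.1]
opening: 0.223
```

```bash
python3 go.py 570.7 -2.8 96 2.7766
```

```text
tcp [570.3  -2.4 144.2] [-3.142e+00 -1.000e-03  2.777e+00] t 11.85 F [-0.9 -0.5 -0.1] op 0.223 j [-0.12  0.5   1.77  0.    0.87 -1.33]
turn [-0.0001 -0.0006  0.0002] shift m [-0.0005 -0.0002  0.0482]
```

Request:
arm_command:
  targets:
    - [[0, 0, 0], [0, 0, 0.005], 255]
    - [[0, 0, 0], [0, 0, 0.01], 255]
    - [[0, 0, 0], [0, 0, 0.014], 255]
    - [[0, 0, 0], [0, 0, 0.018], 255]
    - [[0, 0, 0], [0, 0, 0.022], 255]
    - [[0, 0, 0], [0, 0, 0.022], 255]

```text
t: 12.45
eef_pos: [570.3, -2.4, 122.0]
tcp_rot: [-3.142, -0.001, 2.777]
ft_force: [-0.2, -0.2, -0.7]
opening: 0.222
```

Request:
arm_command:
  targets:
    - [[0, 0, 0], [0, 0, 0.006], 255]
    - [[0, 0, 0], [0, 0, 0.012], 255]
    - [[0, 0, 0], [0, 0, 0.018], 255]
    - [[0, 0, 0], [0, 0, 0.022], 255]
    - [[0, 0, 0], [0, 0, 0.024], 255]
    - [[0, 0, 0], [0, 0, 0.025], 255]
    - [[0, 0, 0], [0, 0, 0.026], 255]
    - [[0, 0, 0], [0, 0, 0.026], 255]

```text
t: 13.25
eef_pos: [570.4, -2.5, 96.6]
tcp_rot: [3.142, -0.0, 2.777]
ft_force: [-0.8, -0.9, -0.6]
opening: 0.227
```

```bash
python3 go.py 570.7 -2.8 96 2.7766
```

```text
tcp [570.4  -2.5  96.6] [ 3.142 -0.     2.777] t 13.25 F [-0.8 -0.9 -0.6] op 0.227 j [-0.12  0.56  1.81  0.    0.77 -1.33]
turn [ 0.     -0.0001  0.0002] shift m [-0.0004 -0.0002  0.0006]
```

Push gently until contact.

Request:
arm_command:
  targets:
    - [[0, 0, 0], [0, 0, 0.0005], 255]
    - [[0, 0, 0], [0, 0, 0.001], 255]
    - [[0, 0, 0], [0, 0, 0.001], 255]
    - [[0, 0, 0], [0, 0, 0.0015], 255]
    - [[0, 0, 0], [0, 0, 0.0015], 255]

```text
t: 13.75
eef_pos: [570.5, -2.4, 95.9]
tcp_rot: [3.141, 0.001, 2.777]
ft_force: [-4.2, 0.1, 8.7]
opening: 0.225
```

Request:
arm_command:
  targets:
    - [[0, 0, 0], [0, 0, 0.0005], 255]
    - [[0, 0, 0], [0, 0, 0.001], 255]
    - [[0, 0, 0], [0, 0, 0.001], 255]

```text
t: 14.05
eef_pos: [570.7, -2.4, 95.7]
tcp_rot: [3.141, 0.001, 2.777]
ft_force: [-6.4, 0.9, 18.2]
opening: 0.222
```

Request:
arm_command:
  targets:
    - [[0, 0, 0], [0, 0, 0], 160]
    - [[0, 0, 0], [0, 0, 0], 160]
    - [[0, 0, 0], [0, 0, 0], 120]
    - [[0, 0, 0], [0, 0, 0], 120]
    - [[0, 0, 0], [0, 0, 0], 120]
    - [[0, 0, 0], [0, 0, -0.02], 120]
    - [[0, 0, 0], [0, 0, -0.06], 120]

```text
t: 14.75
eef_pos: [569.2, -2.4, 152.4]
tcp_rot: [-3.14, -0.005, 2.777]
ft_force: [0.1, -0.4, 0.1]
opening: 0.53
```

```bash
python3 go.py 603 -15.6 60.7 2.7766; python3 - <<'E'
from h import *
p,_=read_camera("scene"); cv2.imwrite("pics/scene8.png",p)
cv2.imwrite("pics/s8p.png",cv2.resize(np.clip(p[140:240,260:360]*1.5,0,255).astype(np.uint8),None,fx=6,fy=6,interpolation=0))
E
```

```text
tcp [569.2  -2.4 152.4] [-3.14  -0.005  2.777] t 14.75 F [ 0.1 -0.4  0.1] op 0.53 j [-0.12  0.49  1.76  0.    0.9  -1.33]
turn [-0.0012 -0.0053  0.0001] shift m [-0.0367 -0.0002  0.0915]
```

View pics/s8p.png

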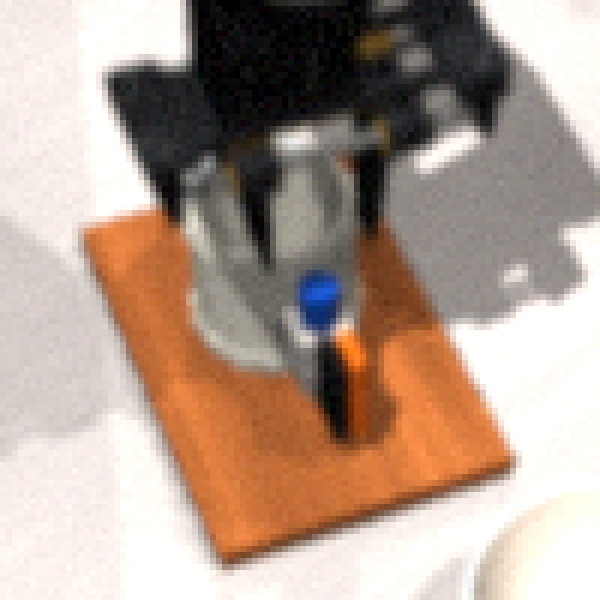

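Request:
arm_command:
  targets:
    - [[0, 0, 0], [-0.018, 0, 0], 110]
    - [[0, 0, 0], [-0.036, 0, 0], 110]
    - [[0, 0, 0], [-0.036, 0, 0], 110]
    - [[0, 0, 0], [-0.036, 0, 0], 110]

```text
t: 15.2
eef_pos: [603.6, -15.2, 153.6]
tcp_rot: [-3.142, -0.001, 2.777]
ft_force: [-0.2, 0.3, 0.9]
opening: 0.565
```

```bash
python3 go.py 603 -15.6 60.7 2.7766
```

```text
tcp [603.6 -15.2 153.6] [-3.142e+00 -1.000e-03  2.777e+00] t 15.2 F [-0.2  0.3  0.9] op 0.565 j [-0.13  0.53  1.68  0.    0.94 -1.34]
turn [-0.0001 -0.0009 -0.    ] shift m [ 0.0003 -0.0006  0.0929]
```

Request:
arm_command:
  targets:
    - [[0, 0, 0], [0, -0.0006, 0.025], 110]
    - [[0, 0, 0], [0, -0.0006, 0.05], 110]
    - [[0, 0, 0], [0, -0.0006, 0.075], 110]
    - [[0, 0, 0], [0, -0.0006, 0.092], 110]
    - [[0, 0, 0], [0, -0.0006, 0.092], 160]
    - [[0, 0, 0], [0, -0.0006, 0.092], 200]
    - [[0, 0, 0], [0, -0.0006, 0.092], 255]
    - [[0, 0, 0], [0, -0.0006, 0.092], 255]

```text
t: 16.0
eef_pos: [604.2, -15.8, 63.2]
tcp_rot: [3.141, 0.001, 2.777]
ft_force: [0.1, -0.1, 0.7]
opening: 0.287
```

Request:
arm_command:
  targets:
    - [[0, 0, 0], [0, 0, 0], 255]
    - [[0, 0, 0], [0, 0, 0], 255]
    - [[0, 0, 0], [0, 0, 0], 255]
    - [[0, 0, 0], [0, 0, 0], 255]
    - [[0, 0, 0], [0, 0, 0], 255]
    - [[0, 0, 0], [0, 0, 0], 255]

```text
t: 16.6
eef_pos: [604.1, -16.0, 62.9]
tcp_rot: [3.141, 0.001, 2.776]
ft_force: [-1.5, 0.3, 6.5]
opening: 0.21
```

```bash
python3 go.py 603 -15.6 60.7 2.7766; python3 - <<'E'
from h import *
for n,b in(("scene",(260,140,360,240)),("top",(280,180,380,280))):
    p,_=read_camera(n); x0,y0,x1,y1=b; cv2.imwrite(f"pics/{n}9.png",p)
    cv2.imwrite(f"pics/{n}9c.png",cv2.resize(np.clip(p[y0:y1,x0:x1]*1.5,0,255).astype(np.uint8),None,fx=6,fy=6,interpolation=0))
E
python3 go.py 603 -15.6 60.7 2.7766
```

```text
tcp [604.1 -16.   62.9] [3.141e+00 1.000e-03 2.776e+00] t 16.6 F [-1.5  0.3  6.5] op 0.21 j [-0.14  0.64  1.75  0.    0.75 -1.34]
turn [ 0.0003  0.0009 -0.0003] shift m [ 0.0011 -0.0001  0.0022]
tcp [604.1 -16.   62.9] [3.141e+00 1.000e-03 2.776e+00] t 16.7 F [-1.8 -2.4  6.3] op 0.213 j [-0.14  0.65  1.75  0.    0.75 -1.34]
turn [ 0.0003  0.0009 -0.0003] shift m [ 0.0011 -0.0001  0.0022]
```

View pics/scene9c.png

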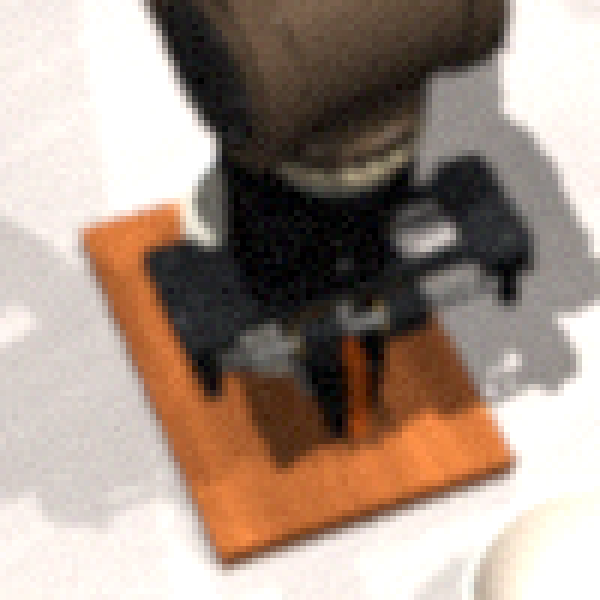

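View pics/scene9.png

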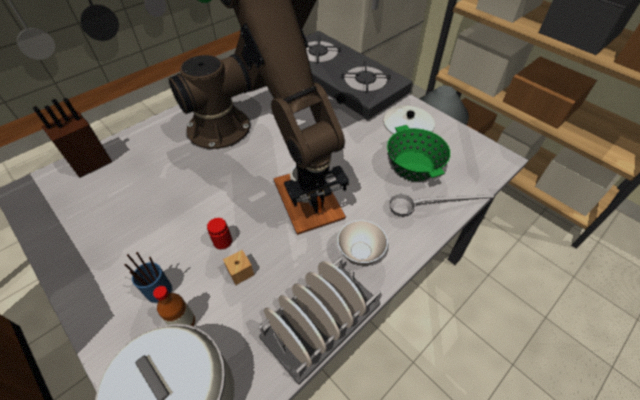

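```bash
python3 -c "
from cell import env
print(env.job_done()); s=env.state(); print(s['t'],s['opening'],s['ft_force'])"
```

```text
the job is handed in; nothing more can be done
None
the job is handed in; nothing more can be done
```

I swung the mould shut with the closed fingers and squeezed the tabs once to align the lugs. Then I pushed the pin down through both holes until its head seated. I finished by gripping the orange and black tabs from both sides and holding, and handed the job in at about 16.7 s.

What the last checks showed:
- **Pin:** it went through both lugs with almost no side load. The head stopped at the expected height, taking up to 18 N of push, and the picture after release showed it sitting on the lug. The gripper hides the pin in the last picture.
- **Tabs:** the gripper reads 0.21 open, about 20 mm, which matches the two tabs together. Sideways force was about 3 N or less, with about 6 N upward, most likely pad friction from the descent.
- **Peak force:** the highest reading, about 37 N, came during the first squeeze, when the gripper was 1–2 mm off-centre. I moved it to take that load off before going on.
- **Bystanders:** by eye, those in the last scene picture stand where they started.

No check failed. The two cameras disagreed by 1–2 mm on the hole position, so I set the pin across the tabs by the squeeze instead. After hand-in no more readings could be taken, so the final held second is unchecked.

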